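# Hover the casting flask over the wax tree

### The job

Pick up the wider of the two perforated steel casting flasks, carry it over the row of firebricks and lower it round the wax tree on the round rubber casting base, stopping with its lower rim about 10 mm above the base's raised lip: upright, centred on the base, still, and touching neither the tree nor the rubber, so that the fit can be checked. Finish while holding it there: do not set it down or let go. Leave the base, the bricks and everything else where they stand.

Things in the scene. Friction and masses are not known exactly. Their poses are not given: they have to be found in the camera images.
- flask_wide: the wide flask: a plain perforated steel tube open at both ends, 58 mm outside diameter, 53 mm inside, 75 mm high, 0.15 to 0.3 kg, standing upright on the bench; origin at the centre of its lower rim, z along its axis
- flask_narrow: the narrow flask: the same kind of tube, 40 mm outside diameter, 75 mm high, standing upright at the other flask place; origin at the centre of its lower rim; a bystander, leave it where it is
- sprue_base: the casting base: round grey rubber dish of 88 mm diameter standing loose on the bench, with a raised lip round its edge (72 mm inside diameter, top 14 mm above the bench; floor inside 8 mm above the bench), and a brown wax tree of small rings fixed upright at its centre, within 17 mm of the axis, top 59 mm above the bench; origin at the centre of its underside, z up
- brick_back: brick 80 mm (own y) x 29 mm (own x), 88 mm high, of soft firebrick standing on the bench; origin at the centre of its underside; one of three in a rough row along x that fence the casting base off from the flasks; must not be shifted
- brick_tall: brick 68 mm (own x) x 37 mm (own y), 112 mm high, the highest, in the middle of the row, of soft firebrick standing on the bench; origin at the centre of its underside; one of three in a rough row along x that fence the casting base off from the flasks; must not be shifted
- brick_mid: brick 54 mm (own y) x 26 mm (own x), 51 mm high, of soft firebrick standing on the bench; origin at the centre of its underside; one of three in a rough row along x that fence the casting base off from the flasks; must not be shifted
- solder_spool: spool of solder wire, 47 mm diameter, 24 mm high; origin at the centre of its underside; a bystander, leave it where it is
- parts_tin: round lidded tin, 50 mm diameter, 19 mm high; origin at the centre of its underside; a bystander, leave it where it is
- dapping_cube: brass cube of 38 mm with round hollows; origin at the centre of its underside; a bystander, leave it where it is
- task_lamp: fixed desk lamp, an obstacle for the arm, origin at bench height; in world axes from the origin: upright pole (20 mm thick, to 425 mm height) at x +10, y +107 mm; black shade and its arm overhead, x -135 to +115, y -190 to +115 mm, from 420 mm height up (the shade itself from 515 mm): keep wrist and elbow clear of it, on the robot's side
Things that resemble listed ones, but are neither listed nor needed, are in the scene too. What is shaped like the flask_wide but purple or yellow is not meant. Leave any blue or yellow look-alike of the brick_tall alone.

How it is judged (in metres and radians):
On the way:
1. the wide flask is carried over the row of firebricks, higher than the tallest of them (height (world z) of flask_wide above 0.112 m and horizontal distance between flask_wide and brick_tall below 0.12 m), for 0.05 s.
At the end, for the whole second after the job is handed in: The gripper holds the wide flask still, upright within 5 degrees, its axis within 6 mm of the base's axis and its lower rim 3 to 20 mm above the top of the base's lip, touching neither base nor tree; the base is within 10 mm, and every other listed thing within 15 mm, of where it started (z of flask_wide in the frame of sprue_base between 0.017 and 0.034 m and horizontal distance between flask_wide and sprue_base below 0.006 m and angle between flask_wide's own z axis and vertical below 0.09 rad and contact force between each of flask_wide, the arm and sprue_base below 0.05 N and contact force between the fingers and flask_wide above 1 N and linear speed of flask_wide below 0.02 m/s and angular speed of flask_wide below 0.2 rad/s and angle between sprue_base's own z axis and vertical below 0.05 rad and height (world z) of sprue_base below 0.003 m and distance of sprue_base from where it was at the start of the episode below 0.01 m and distance of each of flask_narrow, brick_back, brick_tall, brick_mid, solder_spool, parts_tin, dapping_cube from where it was at the start of the episode below 0.015 m); the arm keeps its last pose, push and grip.
It fails at once if the flask or the fingers knock against the base or its wax tree (over 2 N) (contact force between any of flask_wide, the fingers, the arm and sprue_base above 2 N).
It fails at once if the base is shifted by more than 10 mm (distance of sprue_base from where it was at the start of the episode above 0.01 m).
It fails at once if a firebrick, the narrow flask, the spool, the tin or the cube is shifted by more than 15 mm (distance of any of flask_narrow, brick_back, brick_tall, brick_mid, solder_spool, parts_tin, dapping_cube from where it was at the start of the episode above 0.015 m).
It also fails if it takes over 38 s, if anything falls off the work surface, if the arm or the gripper's body presses on something with over 40 N, if the wrist force passes 120 N, or if a joint passes its speed limit or range.

### The arm

A 6-joint arm with a two-finger parallel gripper is mounted at the origin on a cart in front of the work surface, level with it; the furniture and walls round the work are solid. World frame = base frame: x ahead of the robot, y to its left, z up, the work surface at z = 0. Lengths are in mm, angles in rad, forces in N, time in s.
With the tool pointing down it reaches from about 275 to 750 mm from the base axis. Payload 10.2 kg.
Tool frame: the origin (TCP) lies between the finger pads; the fingertips stand 17 mm ahead of it and the grasp point (between the pads) lies 2 mm behind it; z points along the fingers, y is the line along which they close (so a half turn about z gives the same grasp; the last joint's range is limited). The gripper opens to 85 mm and grips with 20 to 120 N. Pads are 22 mm wide; open, the fingers measure 114 mm over their backs; the gripper's body (76 mm by 85 mm) begins 54 mm behind the grasp point. The pads swing forward as they close: fully open they stand 13 mm farther back than shut.
Start: joints at [0.978, 0.313, 1.498, -0, 1.331, -0.223], TCP at [189.763, 489.511, 248.294] pointing down, gripper open.
Joint ranges: [-2.94, 2.94], [-0.97, 2.17], [0.19, 2.56], [-1.23, 4.37], [0.02, 3.11], [-2.88, 2.88]. Speed limits (rad/s): [2.39, 2.39, 3.01, 3.14, 3.14, 3.14].

### API

Orientations are given as a unit quaternion [w, x, y, z].
In Python, from rig import * gives the robot as it stands.
- The arm moves only by the tool step_arm, never from a script. Its argument "commands" is text: rows parted by semicolons, each of 7 numbers parted by spaces: the opening, from 0 (shut) to 1 (fully open), then the shift along the tool's x, y, z in cm, then the turn, a rotation vector about the tool's x, y, z in rad. In form: hand x y z rx ry rz; .... A call has 1 to 20 rows; each row is the pose to reach, as a shift and turn from the pose commanded when the call began, along the tool's axes at that moment; what a row does not reach only later rows make up. A row lasts 1/12 s, in which the tool goes at most 41.7 mm and 7.16 degrees, less where a joint would pass 70% of its speed; a pose out of reach is approached as far as the arm can. A call with a gripper value outside its range is refused whole. The fingers move at their own pace and stop on an object; "newtons" is the grip in N (left out, the last holds). Time passes only in rows, so rows that repeat a pose let the fingers close. It gives the time, the measured TCP pose, the force, the opening and the grip force at its end, in the units of the state.
- sense(): the state, without advancing time (a new reading comes with each control period).
- capture(name): name is "scene" or "side" or "wrist"; returns the picture (480x640x3 uint8, red, green, blue); there is no depth.
- camera_model(name): a dict with "mtx" (3x3 intrinsics, pixels), "k1" (the pictures are not rectified: a ray, as slopes to the right and down, at radius r is drawn at 1 + k1 r^2 times it, then the intrinsics apply), "eye" and "rotation" of the camera in the world. Camera axes: x right, y down, z forward; pixel columns grow to the right and rows downward; lengths in mm; the calibration is good to about 2 mm. A picture is of the moment at which its call begins: read the wrist's pose just before it. camera_model takes no time and is no camera call; for the wrist camera it gives the pose at the moment of the call.
- finish_job(): hands the job in; it is judged then, once.
Trained networks look in the newest picture that a camera, given by its name, has taken for a name from the list of things; names that differ only in an ending like _2 or _b are one class to them, and where a whole thing is asked for, a point or a joint stands for the part that bears it (a point fixed in the world has none). Each returns a list of dicts, best first, with "score" (0 to 1); they miss things now and then, are a little off and sometimes report something else, mostly with a low value. They report only what shows in the picture. A call takes as long as a camera call. They do not tell look-alikes from the thing itself.
- search_frame(camera, label): "rect" ([centre column, centre row, width, height] in pixels, round what is visible of it).
- trace(camera, label): "mask" (480x640 bool, what is visible of it) and "rect" ([centre column, centre row, width, height] in pixels, round what is visible of it).
- spot_point(camera, label): "xy" ([column, row] in pixels: a listed point, or the origin of a listed thing).
The state is a dict: "time_s": time; "joints": joint angles; "dq": joint speeds; "tau": joint torques, N m; "eef_pos": TCP position; "ee_rot": TCP orientation; "force": force on the tool from outside, world axes, zero at the start; "wrist_torque": the same for the moment, N m; "grip_width": opening from 0.0 (shut) to 1.0 (fully open); "grip_force": force on a finger pad.
Only numpy, scipy, OpenCV 4.12 (cv2) and the standard library are available. Lean on these libraries where they do the work, as an engineer would, in place of code of your own. Each camera call takes 0.05 s, during which the arm holds its last target. There are 200 camera calls.

## Working session

There is one attempt and no reset: what is moved stays moved. The work goes in short steps, Python scripts to look and compute and a tool call to move; the robot and the scene stay as the last step left them, time stands still between calls to the robot, and variables do not carry over. Pictures are saved under pics/ and viewed, at most 10 in all, crops included, and the job is handed in when it is done.

Besides the shell and the picture viewer there is one more tool, called after "Request:" by a JSON object that holds its "method" and its "body". step_arm: Moves the arm, as the interface text tells. Its arguments: {"type":"object","properties":{"commands":{"type":"string"},"newtons":{"type":"number"}},"required":["commands"]}

```bash
mkdir -p pics; ls; cat > h.py <<'E'
from rig import *
import numpy as np, cv2
def ray(cm,px):
    K=np.array(cm["mtx"],float);k1=cm["k1"]
    d=np.linalg.inv(K)@np.array([px[0],px[1],1.0]);d=d[:2]/d[2];u=d.copy()
    for _ in range(30): u=d/(1+k1*(u@u))
    return np.array(cm["eye"],float),np.array(cm["rotation"],float)@np.array([u[0],u[1],1])
def onz(cm,px,z):
    e,r=ray(cm,px); return e+r*(z-e[2])/r[2]
def proj(cm,P):
    p=np.array(cm["rotation"]).T@(np.array(P,float)-np.array(cm["eye"]));u=p[:2]/p[2]
    u=u*(1+cm["k1"]*(u@u)); return (np.array(cm["mtx"])@[u[0],u[1],1])[:2]
def save(n,f): 
    im=capture(n); cv2.imwrite("pics/"+f,im[:,:,::-1]); return im
def tri(c1,p1,c2,p2):
    e1,r1=ray(c1,p1);e2,r2=ray(c2,p2)
    s=np.linalg.lstsq(np.c_[r1,-r2],e2-e1,rcond=None)[0]
    a,b=e1+s[0]*r1,e2+s[1]*r2; return (a+b)/2,np.linalg.norm(a-b)
E
python3 - <<'E'
from h import *
ims=[]
for n in ["scene","side"]:
    save(n,n+"0.png"); cm=camera_model(n); print(n,np.round(cm["eye"]),np.round(cm["rotation"],3).tolist())
    for l in ["flask_wide","flask_narrow","sprue_base","brick_tall","brick_back","brick_mid","task_lamp"]:
        for r in trace(n,l)[:4]: print(l,round(r["score"],2),np.round(r["rect"]))
        for r in spot_point(n,l)[:3]: print("   pt",round(r["score"],2),np.round(r["xy"],1),np.round(onz(cm,r["xy"],0)))
save("wrist","wrist0.png"); print(sense())
E
```

```text
pics
scene [ -62. -936. 1064.] [-0.387, 0.881, -0.25, 0.105]
flask_wide 0.85 [344. 274.  24.  35.]
flask_wide 0.65 [301. 307.  21.  34.]
flask_wide 0.6 [350. 308.  24.  36.]Traceback (most recent call last):
  File "<stdin>", line 7, in <module>
  File "h.py", line 9, in onz
    e,r=ray(cm,px); return e+r*(z-e[2])/r[2]
        ~~~^^^^^^^
  File "h.py", line 7, in ray
    return np.array(cm["eye"],float),np.array(cm["rotation"],float)@np.array([u[0],u[1],1])
                                     ~~~~~~~~~~~~~~~~~~~~~~~~~~~~~~^~~~~~~~~~~~~~~~~~~~~~~~
ValueError: matmul: Input operand 1 has a mismatch in its core dimension 0, with gufunc signature (n?,k),(k,m?)->(n?,m?) (size 3 is different from 4)
```

```bash
sed -i 's/^from rig import \*/from rig import *\nfrom scipy.spatial.transform import Rotation as Ro\nimport rig\ndef camera_model(n):\n    c=dict(rig.camera_model(n)); c["rotation"]=Ro.from_quat(c["rotation"],scalar_first=True).as_matrix(); return c/' h.py
python3 - <<'E'
from h import *
for n in ["scene","side"]:
    save(n,n+"0.png"); cm=camera_model(n); print(n,np.round(cm["eye"]),cm["rotation"].round(2).tolist(),cm["mtx"])
    for l in ["flask_wide","flask_narrow","sprue_base","brick_tall","brick_back","brick_mid"]:
        for r in search_frame(n,l)[:4]: print(l,round(r["score"],2),np.round(r["rect"]))
        for r in spot_point(n,l)[:4]: print("   pt",round(r["score"],2),np.round(r["xy"],1),np.round(onz(cm,r["xy"],0)))
save("wrist","wrist0.png"); print(sense())
E
```

```text
scene [ -62. -936. 1064.] [[0.85, -0.36, 0.38], [-0.52, -0.58, 0.63], [-0.01, -0.73, -0.68]] [[554.89885385   0.         321.73459457]
 [  0.         554.89885385 243.75226918]
 [  0.           0.           1.        ]]
flask_wide 0.92 [352. 308.  24.  39.]
flask_wide 0.92 [300. 306.  19.  34.]
flask_wide 0.71 [346. 274.  25.  36.]
flask_wide 0.39 [336. 246.  28.  48.]
   pt 0.94 [301.8 318. ] [ 349. -154.    0.]
   pt 0.9 [342.7 284.2] [ 497. -112.    0.]
   pt 0.77 [351.1 318.9] [ 451. -221.    0.]
flask_narrow 0.69 [386. 341.  18.  35.]
   pt 0.92 [386.5 349.3] [ 470. -341.    0.]
   pt 0.67 [291.7 182.9] [600. 347.   0.]
   pt 0.45 [295.7 252. ] [453.  60.   0.]
sprue_base 0.95 [298. 204.  30.  24.]
   pt 0.93 [299. 205.] [564. 236.   0.]
brick_tall 0.71 [280. 276.  31.  40.]
brick_tall 0.58 [335. 242.  29.  44.]
brick_tall 0.58 [258. 206.  28.  36.]
   pt 0.74 [335.9 258.2] [534. -20.   0.]
   pt 0.63 [260.2 221.5] [428. 229.   0.]
brick_back 0.68 [307. 262.  29.  42.]
brick_back 0.46 [350. 306.  22.  38.]
   pt 0.6 [307.5 273.4] [439. -29.   0.]
brick_mid 0.46 [346. 227.  21.  
[... 1165 characters left out ...]
1.5, 'joints': array([ 9.77617560e-01,  3.12904780e-01,  1.49769558e+00,  2.38601152e-06,
        1.33093937e+00, -2.23419468e-01]), 'dq': array([-1.06350752e-03, -6.88322172e-04, -1.26214090e-03, -1.92626164e-03,
        6.23948416e-05,  5.18202356e-04]), 'tau': array([ 1.59016572e-04, -4.12165117e+01, -2.59898078e+01, -2.48445940e-04,
        5.89146075e-04,  1.93001557e-05]), 'eef_pos': array([189.76323847, 489.52836226, 248.29339602]), 'ee_rot': array([9.44306801e-06, 1.83828514e-01, 9.82958329e-01, 2.47467893e-05]), 'force': array([ 0.37317337, -0.25433567,  0.66694123]), 'wrist_torque': array([-0.01353502, -0.0343916 , -0.00131217]), 'grip_force': 0.0, 'grip_width': 0.9983061245671522}
```

View pics/scene0.png

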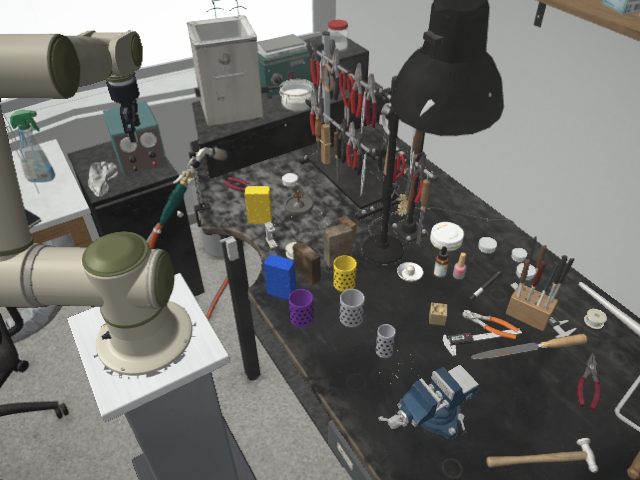

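View pics/side0.png

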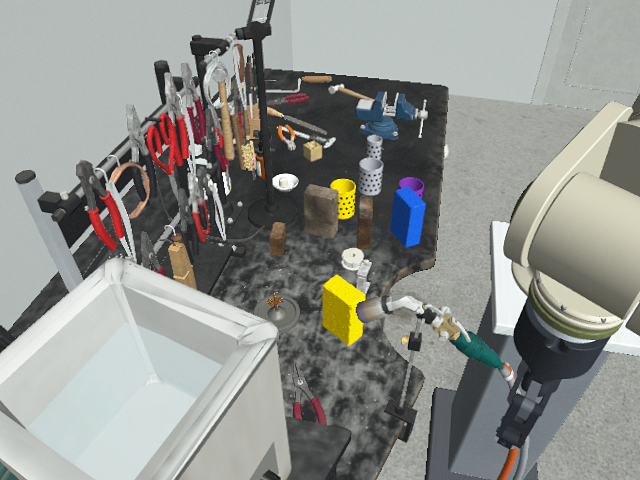

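```bash
python3 - <<'E'
from h import *
C={n:camera_model(n) for n in ["scene","side"]}
for l in ["sprue_base","flask_narrow","brick_tall","brick_back","brick_mid","task_lamp","flask_wide"]:
    P={}
    for n in C:
        capture(n); P[n]=[r["xy"] for r in spot_point(n,l)]
        if l=="task_lamp": print(P[n],[r["rect"] for r in search_frame(n,l)])
    for a in P["scene"]:
        for b in P["side"]:
            X,d=tri(C["scene"],a,C["side"],b)
            if d<12 and -25<X[2]<25: print(l,X.round(),round(d,1))
print("pole base scene",onz(C["scene"],(383,250),0),"shade",proj(C["scene"],[590,0,425]))
w=camera_model("wrist");s=sense();R=Ro.from_quat(s["ee_rot"],scalar_first=True).as_matrix()
print("wrist cam in tool",R.T@(w["eye"]-s["eef_pos"]),(R.T@w["rotation"]).round(3).tolist(),w["mtx"],R.round(3).tolist())
E
```

```text
sprue_base [559. 236.   8.] 6.3
flask_narrow [ 468. -337.   -2.] 3.3
brick_tall [343. -61.  -5.] 2.6
brick_tall [435. 238.   2.] 0.9
brick_back [437. -31.  -2.] 3.9
brick_mid [611.  49.   5.] 6.8
[] []
[] [[369.4, 177.1, 21.9, 40.4]]
flask_wide [ 452. -219.    2.] 3.8
flask_wide [ 497. -107.    6.] 1.3
pole base scene [663.43504699 -62.13355345   0.        ] shade [353.27225291 111.0043477 ]
wrist cam in tool [  77.89145904    0.37133532 -125.84919319] [[-0.0, -0.952, -0.307], [1.0, -0.0, -0.0], [0.0, -0.307, 0.952]] [[336.79011307   0.         318.02692948]
 [  0.         336.79011307 241.03742102]
 [  0.           0.           1.        ]] [[-0.932, 0.361, -0.0], [0.361, 0.932, -0.0], [0.0, -0.0, -1.0]]
```

```bash
python3 - <<'E'
import cv2
a=cv2.imread("pics/scene0.png")[225:365,240:420];b=cv2.imread("pics/side0.png")[120:260,290:450]
a=cv2.resize(a,None,fx=2.4,fy=4*.6,interpolation=2)
b=cv2.resize(b,(int(160*2.2),336))
cv2.imwrite("pics/crop.png",cv2.hconcat([a[:336],b]))
E
```

```text
(no output)
```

View pics/crop.png

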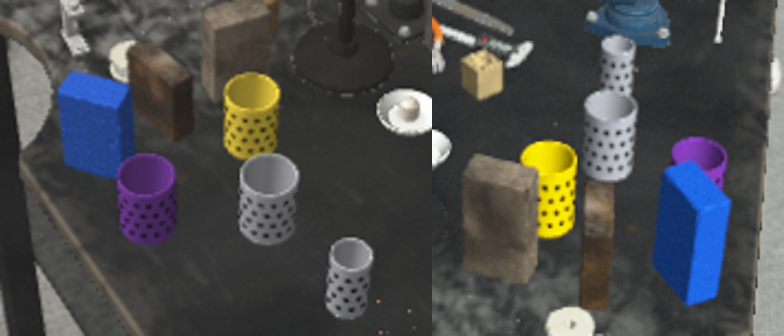

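```bash
python3 - <<'E'
from h import *
C={n:camera_model(n) for n in ["scene","side"]}
for a,b in [((218,155),(366,311)),((188,157),(432,303)),((204,45),(277,325)),((259,34),(277,325)),((259,34),(127,262)),((204,45),(277,325))]:
    X,d=tri(C["scene"],a,C["side"],b);print(X.round(),round(d))
E
```

```text
[375. 344. 190.] 9
[287. 334. 220.] 9
[441. 554. 410.] 22
[519. 505. 400.] 172
[601. 518. 416.] 22
[441. 554. 410.] 22
```

Request:
{"method": "step_arm", "body": {"commands": "1 0 0 -4 0 0 0; 1 0 0 -8 0 0 0; 1 0 0 -12 0 0 0; 1 0 0 -13 0 0 0; 1 -3 -2 -13 0 0 0; 1 -6 -4.5 -13 0 0 0; 1 -9 -6.7 -13 0 0 0; 1 -12 -9 -13 0 0 0; 1 -15 -11 -13 0 0 0; 1 -18 -13.5 -13 0 0 0; 1 -21 -15.6 -13 0 0 0; 1 -24 -17.8 -13 0 0 0; 1 -27 -16.7 -13 0 0 0; 1 -30 -15.5 -12 0 0 0; 1 -33 -14.4 -10 0 0 0; 1 -36 -13.2 -8 0 0 0; 1 -39 -12 -5 0 0 0; 1 -41.8 -11 -2 0 0 0; 1 -41.8 -11 -2 0 0 0; 1 -41.8 -11 -2 0 0 0"}}

```text
time_s: 4.67
eef_pos: [540.0, 235.4, 265.5]
ee_rot: [-0.002, 0.184, 0.983, -0.001]
force: [0.6, 0.9, 1.4]
grip_width: 0.996
grip_force: 0.0
```

```bash
python3 - <<'E'
from h import *
cm=camera_model("wrist"); im=save("wrist","w1.png"); s=sense(); print(s["time_s"],s["eef_pos"],s["force"],s["joints"].round(2))
for l in ["sprue_base","brick_tall"]:
    for r in trace("wrist",l)[:2]:
        print(l,r["score"],r["rect"])
    for r in spot_point("wrist",l)[:2]: print(r["score"],r["xy"],onz(cm,r["xy"],0))
E
```

```text
4.7167 [539.61348016 235.8541795  268.00190989] [ 0.16085927 -1.1930047   0.31745648] [ 0.21  0.44  1.26  0.    1.44 -0.99]
0.7 [322.8, 219.2] [560.34485354 233.17390467   0.        ]
brick_tall 0.88 [90.2, 300.3, 113.8, 102.8]
brick_tall 0.88 [275.0, 99.5, 66.3, 94.7]
0.97 [125.5, 275.6] [537.9367126  -29.04750592   0.        ]
0.93 [285.0, 113.9] [434.48031439 237.1505516    0.        ]
```

View pics/w1.png

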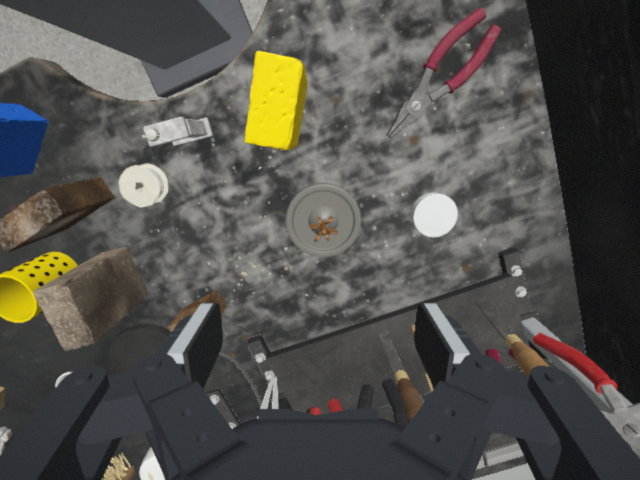

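```bash
cat >> h.py <<'E'
from scipy.optimize import minimize
def fitcirc(im,cm,rings,c0,grid=12,step=0.5):
    """centre (x,y) maximising edge strength along circles [(r,z)]"""
    g=cv2.GaussianBlur(cv2.cvtColor(im,cv2.COLOR_RGB2GRAY),(0,0),1.0).astype(np.float32)
    th=np.linspace(0,2*np.pi,120,endpoint=False)
    def score(c):
        t=0
        for r,z in rings:
            pts=lambda q:np.array([proj(cm,[c[0]+q*np.cos(a),c[1]+q*np.sin(a),z]) for a in th],np.float32)
            i,o=pts(r-1.2),pts(r+1.2)
            f=lambda p:cv2.remap(g,p[:,0].copy(),p[:,1].copy(),1).ravel()
            t+=abs(np.median(f(o)-f(i)))+abs(np.mean(np.clip(f(o)-f(i),-25,25)))
        return t
    best=max(((score((c0[0]+a,c0[1]+b)),c0[0]+a,c0[1]+b) for a in np.arange(-grid,grid+1,1.5) for b in np.arange(-grid,grid+1,1.5)))
    c=minimize(lambda c:-score(c),best[1:],method="Nelder-Mead",options=dict(initial_simplex=np.array([best[1:],(best[1]+1,best[2]),(best[1],best[2]+1)]),xatol=.05)).x
    return c,score(c)
E
python3 - <<'E'
from h import *
cm=camera_model("wrist"); im=capture("wrist")
np.save("w1.npy",im)
for rings in ([(36,14)],[(44,14)],[(36,14),(44,14)],[(36,8),(44,0)]):
    print(rings,*fitcirc(im,cm,rings,(560,235)))
c,_=fitcirc(im,cm,[(36,14),(44,14)],(560,235))
o=im[:,:,::-1].copy(); o=cv2.resize(o[150:290,250:400],None,fx=5,fy=5*.85)[:595]
for r in (36,44):
    P=np.array([(proj(cm,[c[0]+r*np.cos(a),c[1]+r*np.sin(a),14])-[250,150])*[5,4.25] for a in np.linspace(0,6.28,60)]).astype(int)
    for p in P: cv2.circle(o,tuple(map(int,p)),1,(0,0,255),-1)
cv2.imwrite("pics/b1.png",o)
E
```

```text
[(36, 14)] [556.4391613  234.98209763] 12.984106
[(44, 14)] [559.35402292 233.51029503] 29.166504
[(36, 14), (44, 14)] [558.16820329 234.19426048] 39.69194
[(36, 8), (44, 0)] [562.79010386 232.02250064] 35.234528
```

View pics/b1.png

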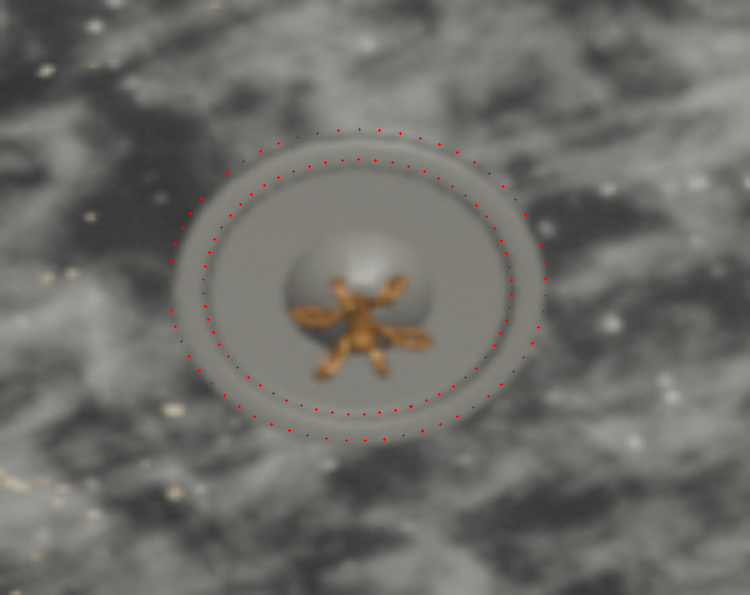

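Request:
{"method": "step_arm", "body": {"commands": "1 -0.4 -4 0 0 0 0; 1 -0.9 -7.8 0 0 0 0; 1 -0.9 -7.8 0 0 0 0; 1 -0.9 -7.8 0 0 0 0; 1 -0.9 -7.8 0 0 0 0"}}

```text
time_s: 5.38
eef_pos: [520.0, 160.3, 269.2]
ee_rot: [0.001, 0.184, 0.983, 0.0]
force: [0.1, 0.0, -0.1]
grip_width: 1.001
grip_force: 0.0
```

```bash
python3 - <<'E'
from h import *
cm=camera_model("wrist"); im=capture("wrist"); np.save("w2.npy",im); s=sense(); print(s["time_s"],s["eef_pos"],cm["eye"])
for r in trace("wrist","sprue_base")[:2]:
    m=r["mask"].astype(np.uint8); c=max(cv2.findContours(m,0,1)[0],key=len); print("ell",r["score"],cv2.fitEllipse(c),onz(cm,cv2.fitEllipse(c)[0],7))
for r in spot_point("wrist","sprue_base")[:2]: print(r["score"],r["xy"],onz(cm,r["xy"],0))
for z in (0,4,8,14,20): print(z,*fitcirc(im,cm,[(44,z)],(560,235)),*fitcirc(im,cm,[(36,z)],(560,235)))
o=cv2.cvtColor(im[:,:,::-1],cv2.COLOR_RGB2GRAY)
p=proj(cm,[560,235,10]).astype(int);print(p)
o=im[p[1]-60:p[1]+60,p[0]-65:p[0]+65,::-1]
o=cv2.convertScaleAbs(cv2.resize(o,None,fx=5,fy=5,interpolation=2),alpha=1.6,beta=-60)
cv2.imwrite("pics/b2.png",o)
E
```

```text
5.4333 [519.97903813 160.62615565 268.90956785] [447.25313249 188.71549152 394.94712706]
ell 0.89 ((387.6913757324219, 210.77818298339844), (73.09166717529297, 75.57723999023438), 55.953975677490234) [559.43505659 233.72239251   7.        ]
0.79 [386.6, 212.3] [562.7704501  232.73941767   0.        ]
0 [563.16831061 235.71949558] 33.379078 [563.21221506 233.95559073] 13.056779
4 [561.63048807 235.64777131] 35.578995 [560.14701312 237.73914929] 10.493221
8 [560.79628102 234.88420483] 35.3482 [559.51553537 237.09900731] 10.831844
14 [559.48229274 233.74985382] 31.378403 [558.52671023 228.71169145] 15.528206
20 [556.98026729 233.42579985] 23.442326 [556.25923312 227.98297894] 22.041584
[389 211]
```

View pics/b2.png

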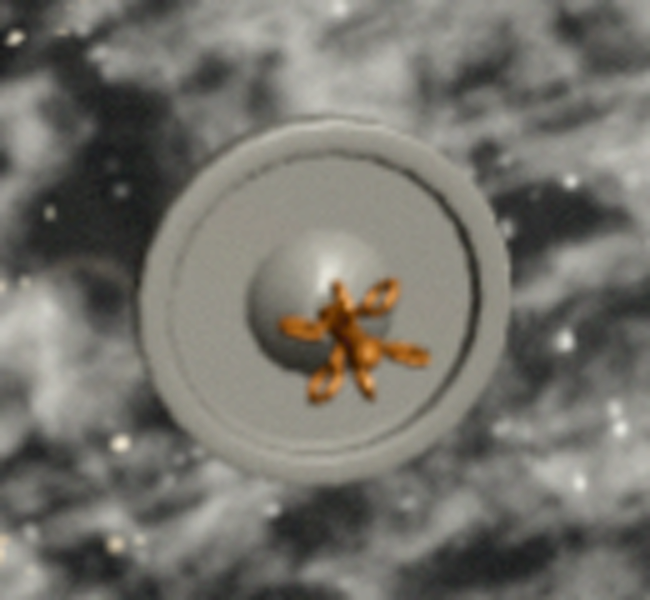

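Request:
{"method": "step_arm", "body": {"commands": "1 1.8 -2.8 0 0 0 0; 1 3.5 -5.7 0 0 0 0; 1 5.3 -8.5 0 0 0 0; 1 4 -11.8 0 0 0 0; 1 2.7 -15 0 0 0 0; 1 1.3 -18.5 0 0 0 0; 1 0 -22 0 0 0 0; 1 -1.5 -25.5 0 0 0 0; 1 -2.8 -29 0 0 0 0; 1 -4 -32.3 0 0 0 0; 1 -5.2 -35.5 1 0 0 0; 1 -6.1 -37.8 2 0 0 0; 1 -6.1 -37.8 2 0 0 0; 1 -6.1 -37.8 2 0 0 0; 1 -6.1 -37.8 2 0 0 0"}}

```text
time_s: 6.78
eef_pos: [440.6, -213.8, 248.5]
ee_rot: [0.0, 0.183, 0.983, 0.0]
force: [1.0, -0.8, 0.1]
grip_width: 0.998
grip_force: 0.0
```

```bash
python3 - <<'E'
from h import *
cm=camera_model("wrist"); im=save("wrist","f1.png"); np.save("f1.npy",im); s=sense(); print(s["time_s"],s["eef_pos"],cm["eye"],s["joints"].round(2))
for r in trace("wrist","flask_wide")[:4]: print(r["score"],r["rect"],im[r["mask"]].mean(0))
for r in spot_point("wrist","flask_wide")[:4]: print(r["score"],r["xy"],onz(cm,r["xy"],0))
for rings in ([(29,75)],[(26.5,75)],[(29,75),(26.5,75)]): print(rings,*fitcirc(im,cm,rings,(452,-219)))
E
```

```text
6.8333 [ 440.64773023 -213.58956673  248.74771236] [ 368.06142709 -185.40700193  374.35167683] [-0.69  0.23  1.6   0.    1.31 -1.89]
0.97 [435.4, 235.6, 80.2, 73.3] [200.88669951 184.9288451   29.37602627]
0.82 [351.1, 94.2, 68.3, 79.6] [113.82121807  65.80550098 141.47986248]
0.6 [321.9, 227.2, 63.5, 74.3] [187.3195835  187.37044453 190.75330396]
0.8 [417.5, 221.9] [ 500.52672077 -113.78510143    0.        ]
0.7 [317.8, 214.7] [ 451.31178056 -217.79936746    0.        ]
[(29, 75)] [ 453.22720945 -215.71192652] 111.73773
[(26.5, 75)] [ 452.6649471  -215.60758922] 56.69126
[(29, 75), (26.5, 75)] [ 453.06836238 -215.58188145] 166.80453
```

View pics/f1.png

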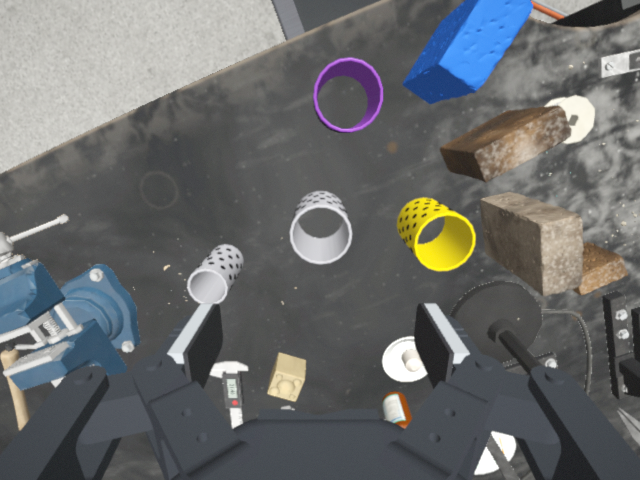

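Request:
{"method": "step_arm", "body": {"commands": "1 -1.2 0.2 3 0 0 0; 1 -1.2 0.2 6.5 0 0 0; 1 -1.2 0.2 10 0 0 0; 1 -1.2 0.2 13 0 0 0; 1 -1.2 0.2 16 0 0 0; 1 -1.2 0.2 18.5 0 0 0; 1 -1.2 0.2 20.1 0 0 0; 1 -1.2 0.2 20.1 0 0 0; 1 -1.2 0.2 20.1 0 0 0"}}

```text
time_s: 7.68
eef_pos: [452.4, -216.6, 47.6]
ee_rot: [-0.0, 0.183, 0.983, 0.0]
force: [0.0, 0.1, -0.5]
grip_width: 0.999
grip_force: 0.0
```

Request:
{"method": "step_arm", "body": {"commands": "0 0 0 0 0 0 0; 0 0 0 0 0 0 0; 0 0 0 0 0 0 0; 0 0 0 0 0 0 0; 0 0 0 0 0 0 0; 0 0 0 0 0 0 0; 0 0 0 0 0 0 0; 0 0 0 0 0 0 0; 0 0 0 0 0 0 0; 0 0 0 0 0 0 0; 0 0 0 0 0 0 0; 0 0 0 0 0 0 0", "newtons": 50}}

```text
time_s: 8.68
eef_pos: [452.8, -217.4, 49.1]
ee_rot: [0.001, 0.184, 0.983, -0.001]
force: [-0.6, 2.6, 8.7]
grip_width: 0.673
grip_force: 51.9
```

Request:
{"method": "step_arm", "body": {"commands": "0 0 0 -2 0 0 0; 0 0 0 -5 0 0 0; 0 0 0 -8.5 0 0 0; 0 0 0 -12 0 0 0; 0 0 0 -15.5 0 0 0; 0 0 0 -17 0 0 0; 0 0 0 -17 0 0 0; 0 0 0 -17 0 0 0; 0 0 0 -17 0 0 0"}}

```text
time_s: 9.43
eef_pos: [451.5, -216.6, 215.8]
ee_rot: [-0.001, 0.184, 0.983, 0.001]
force: [-0.0, -0.4, -2.7]
grip_width: 0.683
grip_force: 54.8
```

```bash
python3 - <<'E'
from h import *
s=sense(); print(s)
C={}; T=s["eef_pos"]
for n in ["scene","side","wrist"]:
    cm=camera_model(n); im=capture(n); np.save("g_"+n+".npy",im)
    for dz in (24,26,28): 
        print(n,dz,*fitcirc(im,cm,[(29,T[2]+dz),(26.5,T[2]+dz)],T[:2],grid=6))
im=np.load("g_wrist.npy"); cv2.imwrite("pics/g.png",im[:,:,::-1])
E
```

```text
{'time_s': 9.4333, 'joints': array([-6.81660770e-01,  2.89473830e-01,  1.61719441e+00, -2.46038651e-05,
        1.23758569e+00, -1.88261751e+00]), 'dq': array([-0.00134   ,  0.01384528,  0.00148958,  0.00095062,  0.00416579,
        0.00014244]), 'tau': array([ 7.35984324e-02, -4.19320107e+01, -2.68305820e+01,  3.10838759e-04,
        4.54801106e-03,  2.20754555e-04]), 'eef_pos': array([ 451.50915418, -216.59767259,  215.80623554]), 'ee_rot': array([-1.17535795e-03,  1.83863560e-01,  9.82950874e-01,  6.23918705e-04]), 'force': array([-0.02858753, -0.38551691, -2.68257939]), 'wrist_torque': array([-0.05781628,  0.01631272,  0.00905768]), 'grip_force': 54.792503169737756, 'grip_width': 0.6833017158323708}
scene 24 [ 446.86861618 -216.62830583] 16.961922
scene 26 [ 446.54654584 -217.59463609] 17.11433
scene 28 [ 445.43818212 -219.12561217] 17.205118
side 24 [ 445.53702626 -221.10894693] 28.294115
side 26 [ 446.0145596  -217.35926355] 28.01988
side 28 [ 445.47938142 -213.3992554 ] 27.7945
wrist 24 [ 452.40702837 -216.64286773] 195.51617
wrist 26 [ 451.27243863 -216.11437933] 207.86264
wrist 28 [ 450.67397589 -215.91078559] 120.43999
```

View pics/g.png

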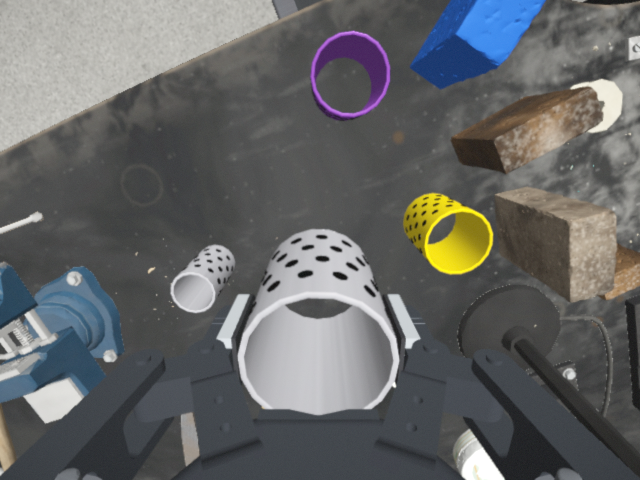

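Request:
{"method": "step_arm", "body": {"commands": "0 0.4 1.5 0 0 0 0; 0 1 4.5 0 0 0 0; 0 1.7 7.5 0 0 0 0; 0 2.4 10.5 0 0 0 0; 0 3.1 13.5 0 0 0 0; 0 3.8 16.5 0 0 0 0; 0 4.4 19.4 0 0 0 0; 0 4.6 22.5 0 0 0 0; 0 4.8 25.5 0 0 0 0; 0 5 28.5 0 0 0 0; 0 5.2 31.5 0 0 0 0; 0 5.4 34.5 0 0 0 0; 0 5.6 37.5 0 0 0 0; 0 5.8 40.5 0 0 0 0; 0 6 43 0 0 0 0; 0 6.1 45 0 0 0 0; 0 6.2 46 0 0 0 0; 0 6.2 46 0 0 0 0; 0 6.2 46 0 0 0 0; 0 6.2 46 0 0 0 0"}}

```text
time_s: 11.25
eef_pos: [560.4, 233.1, 217.0]
ee_rot: [-0.0, 0.184, 0.983, -0.0]
force: [0.8, -1.1, -2.4]
grip_width: 0.674
grip_force: 54.8
```

```bash
python3 - <<'E'
from h import *
s=sense(); T=s["eef_pos"]; print(s["time_s"],T,s["ee_rot"],s["grip_width"],s["grip_force"],s["force"])
C={n:camera_model(n) for n in ["scene","side","wrist"]}
I={n:capture(n) for n in C}
for n in C:
    if n!="wrist":
        for l in ["flask_wide","sprue_base"]:
            for r in spot_point(n,l)[:3]: print(n,l,r["score"],r["xy"],onz(C[n],r["xy"],T[2]-49 if l[0]=="f" else 0).round(1))
for dz in (25,26,27): print(dz,*fitcirc(I["wrist"],C["wrist"],[(29,T[2]+dz),(26.5,T[2]+dz)],T[:2],grid=6))
def crop(n,z):
    p=proj(C[n],[560,235,z]).astype(int); o=I[n][p[1]-60:p[1]+60,p[0]-45:p[0]+45,::-1]
    return cv2.resize(o,(390,520),interpolation=2)
cv2.imwrite("pics/c.png",cv2.hconcat([crop("scene",120),crop("side",120)]))
cv2.imwrite("pics/c_w.png",I["wrist"][:,:,::-1])
E
```

```text
11.25 [560.41218238 233.10293045 217.04689429] [-2.93326568e-04  1.84291436e-01  9.82871544e-01 -3.30695079e-04] 0.6742893529927184 54.832366704940796 [ 0.84083742 -1.07727112 -2.43723037]
scene flask_wide 0.87 [343.3, 283.1] [ 411.8 -239.9  168. ]
scene flask_wide 0.71 [301.5, 319.2] [ 282.2 -279.9  168. ]
scene flask_wide 0.66 [294.9, 160.2] [556.3 233.6 168. ]
scene sprue_base 0.93 [295.3, 203.4] [558.4 248.7   0. ]
side flask_wide 0.89 [269.1, 251.9] [560.9 233.7 168. ]
side flask_wide 0.89 [342.2, 211.3] [463.2  98.7 168. ]
side sprue_base 0.75 [277.0, 318.4] [556.9 238.5   0. ]
25 [560.89164521 233.54611372] 177.51451
26 [560.19020977 233.63744806] 180.05028
27 [560.17397504 233.66651893] 152.11028
```

View pics/c.png

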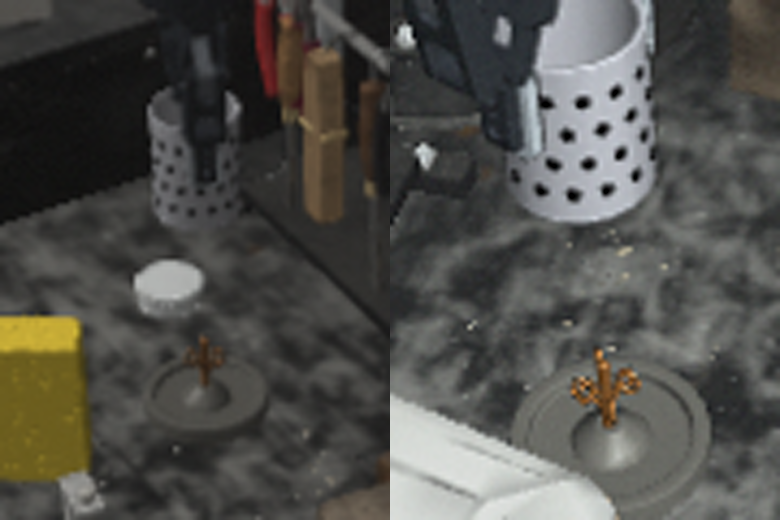

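```bash
python3 - <<'E'
from h import *
T=sense()["eef_pos"]
for n in ["scene","side"]:
    cm=camera_model(n); im=capture(n)
    for z in (6,10,14): print(n,z,*fitcirc(im,cm,[(44,z)],(560,235),grid=9),*fitcirc(im,cm,[(36,14)],(560,235),grid=9))
    for l in ["flask_wide","sprue_base"]:
        for r in trace(n,l)[:4]:
            m=r["mask"].astype(np.uint8);c=max(cv2.findContours(m,0,1)[0],key=len)
            print(n,l,round(r["score"],2),np.round(r["rect"],1))
    # predicted rects
    th=np.linspace(0,6.28,100)
    def rect(pts):
        P=np.array([proj(cm,p) for p in pts]);a,b=P.min(0),P.max(0);return np.round([*(a+b)/2,*(b-a)],1)
    print("pred flask",rect([[T[0]+29*np.cos(t),T[1]+29*np.sin(t),z] for t in th for z in (T[2]-49,T[2]+26)]))
    print("pred base",rect([[560+44*np.cos(t),234.5+44*np.sin(t),z] for t in th for z in (0,12)]+[[560,234.5,59]]))
im=np.load("w2.npy")
E
```

```text
scene 6 [561.8812561  241.05718994] 6.1271324 [562.48100328 225.00891972] 6.7635417
scene 10 [558.80448151 237.78687286] 6.224715 [562.48100328 225.00891972] 6.7635417
scene 14 [557.00506592 233.01296997] 6.3006268 [562.48100328 225.00891972] 6.7635417
scene flask_wide 0.93 [343.8 273.1  25.7  36.3]
scene flask_wide 0.85 [294.7 147.4  17.4  32.3]
scene flask_wide 0.82 [300.9 307.5  16.1  34.3]
scene sprue_base 0.59 [298.7 202.4  31.4  26.9]
scene sprue_base 0.48 [291.6 180.9  17.3  12.3]
pred flask [295.4 148.3  21.8  34.2]
pred base [297.9 202.6  29.   24.7]
side 6 [561.26647872 228.5436299 ] 11.3578615 [555.79999936 233.27257371] 11.553263
side 10 [560.06852628 231.25962761] 11.562891 [555.79999936 233.27257371] 11.553263
side 14 [558.914074   234.56298103] 11.484228 [555.79999936 233.27257371] 11.553263
side flask_wide 0.95 [342.4 198.5  23.9  38. ]
side flask_wide 0.76 [268.  233.7  39.2  55.4]
side sprue_base 0.84 [278.4 312.2  45.7  41.2]
pred flask [266.9 234.9  39.2  58.2]
pred base [275.7 315.1  46.8  40.1]
```

Request:
{"method": "step_arm", "body": {"commands": "0 0.1 0.1 2 0 0 0; 0 0.1 0.1 5 0 0 0; 0 0.1 0.1 8 0 0 0; 0 0.1 0.1 9.2 0 0 0; 0 0.1 0.1 9.2 0 0 0; 0 0.1 0.1 9.2 0 0 0; 0 0.1 0.1 9.2 0 0 0"}}

```text
time_s: 12.48
eef_pos: [561.0, 235.8, 127.4]
ee_rot: [0.002, 0.184, 0.983, 0.001]
force: [1.0, 0.8, -2.9]
grip_width: 0.679
grip_force: 54.8
```

```bash
python3 - <<'E'
from h import *
s=sense(); T=s["eef_pos"]; print(s["time_s"],T,s["force"],s["grip_force"])
cm=camera_model("wrist"); im=capture("wrist")
c,sc=fitcirc(im,cm,[(29,T[2]+26),(26.5,T[2]+26)],T[:2],grid=6); print(c,sc)
o=im[:,:,::-1].copy()
o=cv2.resize(o[100:440,140:500],None,fx=2,fy=1.75,interpolation=2)
def ring(x,y,r,z,col):
    for a in np.linspace(0,6.28,90):
        p=(proj(cm,[x+r*np.cos(a),y+r*np.sin(a),z])-[140,100])*[2,1.75]; cv2.circle(o,tuple(map(int,p)),1,col,-1)
ring(560,234.5,44,10,(0,0,255)); ring(560,234.5,36,14,(0,255,255)); ring(*T[:2],29,T[2]-49,(0,255,0))
cv2.imwrite("pics/d.png",o)
E
```

```text
12.4833 [560.9998376  235.75178832 127.35951265] [ 0.96654475  0.8048834  -2.89479451] 54.83547071926296
[560.83325026 236.30339178] 192.01968
```

View pics/d.png

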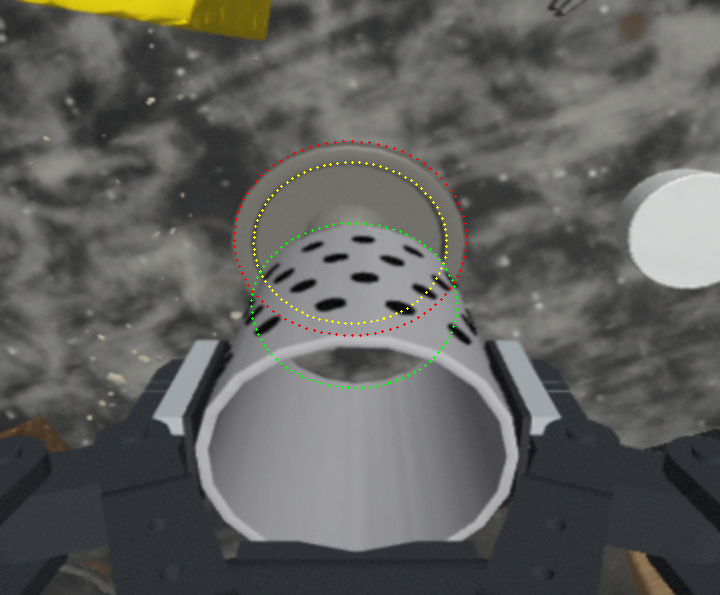

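```bash
python3 - <<'E'
from h import *
S=[];F=[];B=[]
for i in range(8):
    s=sense(); cm=camera_model("wrist"); im=capture("wrist"); S.append(s["eef_pos"])
    th=np.linspace(0,2*np.pi,120)
    F.append(fitcirc(im,cm,[(29,s["eef_pos"][2]+26),(26.5,s["eef_pos"][2]+26)],s["eef_pos"][:2],grid=3)[0])
    r=trace("wrist","sprue_base")
    if r: B.append(r[0]["rect"])
S=np.array(S);print(S.round(1).tolist(),S.mean(0),S.std(0));print(np.mean(F,0),np.std(F,0))
print(np.round(B,1).tolist())
P=np.array([proj(cm,[560+44*np.cos(a),234.5+44*np.sin(a),z]) for a in th for z in (6,12)]);print("pred rect left,right,top",P.min(0),P.max(0)); 
for b in B: print(b[0]-b[2]/2,b[0]+b[2]/2,b[1]-b[3]/2)
E
```

```text
[[561.0, 235.8, 127.4], [560.6, 235.7, 126.8], [560.3, 235.6, 126.3], [560.1, 235.6, 125.8], [560.0, 235.5, 125.5], [560.0, 235.5, 125.4], [560.0, 235.5, 125.3], [560.0, 235.5, 125.3]] [560.26353263 235.59233022 125.95751152] [0.33787625 0.08571717 0.75320013]
[559.9979338  236.18180256] [0.38157399 0.05135223]
[[315.6, 225.4, 114.9, 88.8], [314.6, 224.2, 117.1, 83.1], [313.9, 224.8, 118.7, 82.2], [315.0, 225.5, 116.3, 85.6], [314.6, 226.6, 120.4, 84.5], [314.8, 223.9, 114.0, 85.5], [316.3, 227.3, 116.0, 82.2], [315.9, 224.5, 116.9, 85.6]]
pred rect left,right,top [257.37924874 182.18061365] [375.18833491 295.49790528]
258.15000000000003 373.05 181.0
256.05 373.15000000000003 182.64999999999998
254.54999999999998 373.25 183.70000000000002
256.85 373.15 182.7
254.40000000000003 374.8 184.35
257.8 371.8 181.15
258.3 374.3 186.20000000000002
257.45 374.34999999999997 181.7
```

Request:
{"method": "step_arm", "body": {"commands": "0 -0.1 -0.2 0 0 0 0; 0 -0.1 -0.2 0 0 0 0; 0 -0.1 -0.2 0 0 0 0; 0 -0.1 -0.2 0.5 0 0 0; 0 -0.1 -0.2 1 0 0 0; 0 -0.1 -0.2 1.5 0 0 0; 0 -0.1 -0.2 2 0 0 0; 0 -0.1 -0.2 2.5 0 0 0; 0 -0.1 -0.2 3 0 0 0; 0 -0.1 -0.2 3.5 0 0 0; 0 -0.1 -0.2 4 0 0 0; 0 -0.1 -0.2 4.5 0 0 0; 0 -0.1 -0.2 4.9 0 0 0; 0 -0.1 -0.2 5.1 0 0 0; 0 -0.1 -0.2 5.2 0 0 0; 0 -0.1 -0.2 5.2 0 0 0; 0 -0.1 -0.2 5.2 0 0 0; 0 -0.1 -0.2 5.2 0 0 0; 0 -0.1 -0.2 5.2 0 0 0; 0 -0.1 -0.2 5.2 0 0 0"}}

```text
time_s: 15.0
eef_pos: [560.3, 233.3, 73.5]
ee_rot: [0.0, 0.184, 0.983, 0.0]
force: [0.7, 0.5, -2.9]
grip_width: 0.677
grip_force: 54.8
```

```bash
python3 - <<'E'
from h import *
for i in range(4): capture("wrist")
s=sense(); T=s["eef_pos"]; print(s["time_s"],T,s["ee_rot"],s["force"],s["grip_force"])
cm=camera_model("wrist"); im=capture("wrist"); c,_=fitcirc(im,cm,[(29,T[2]+26),(26.5,T[2]+26)],T[:2],grid=4); print(c)
o=im[:,:,::-1].copy()
o=cv2.resize(o[160:420,180:460],None,fx=1.6,fy=1.6,interpolation=2)
for x,y,r,z,col in [(560.2,233.8,44,10,(0,0,255)),(560.2,233.8,36,14,(0,255,255)),(*T[:2],29,T[2]-49,(0,255,0))]:
    for a in np.linspace(0,6.28,70):
        p=(proj(cm,[x+r*np.cos(a),y+r*np.sin(a),z])-[180,160])*1.6; cv2.circle(o,tuple(map(int,p)),1,col,-1)
cs=[o]
sd=camera_model("side"); i2=capture("side"); p=proj(sd,[560,235,50]).astype(int)
cs.append(cv2.resize(i2[p[1]-50:p[1]+50,p[0]-40:p[0]+40,::-1],(333,416),interpolation=2))
cv2.imwrite("pics/e.png",cv2.hconcat([cs[0],cs[1]]))
E
```

```text
15.2 [560.22280583 233.29586522  73.34792373] [4.65719816e-05 1.83845632e-01 9.82955127e-01 7.43877244e-06] [ 1.02285113  0.26109509 -3.11468837] 54.83257713261992
[560.0166621  233.84395757]
```

View pics/e.png

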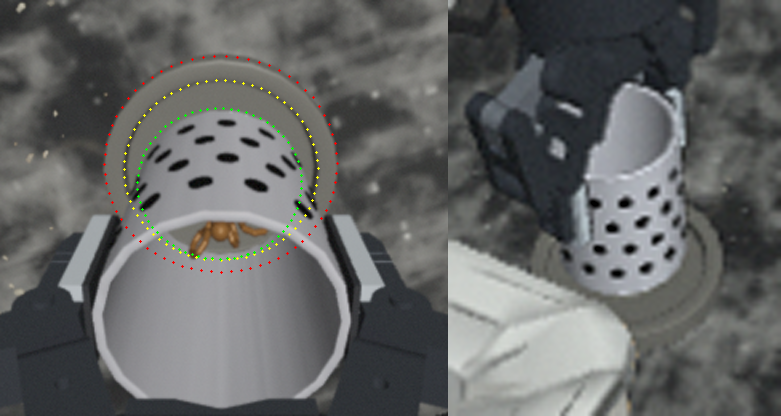

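```bash
python3 -c "
from rig import *
print(finish_job())"
```

```text
the job is handed in; nothing more can be done
None
```

The job is handed in with the wide flask held upright over the base: rim about 10 mm above the lip by measurement, axis within about 1 mm of the base's, and no sign of contact in the force readings (no verdict came back). I viewed 11 pictures, one over the limit of 10.

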